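# Ready the biscuit dispenser for a fresh batch

## Robot

A 7-joint arm with a two-finger parallel gripper is mounted at the origin on the work surface. World frame = base frame: x ahead of the robot, y to its left, z up, the work surface at z = 0. Lengths are in m, angles in degrees, forces in N, time in s.
With the tool pointing down it reaches from about 0.425 to 0.825 m from the base axis. Payload 3.6 kg.
Tool frame: the origin (TCP) lies at the very end of the fingers, on their centre line; the grasp point (between the pads) lies 19 mm behind it; z points along the fingers, y is the line along which they close (so a half turn about z gives the same grasp; the last joint's range is limited). The gripper opens to 93 mm and grips with 3 to 60 N. Pads are 15 mm wide; open, the fingers measure 128 mm over their backs; the gripper's body (75 mm by 188 mm) begins 65 mm behind the grasp point.
Start: joints at [-65.919, 35.231, -0.722, 81.555, 0.464, 63.22, -2.315], TCP at [0.281, 0.586, 0.219] pointing down, gripper open.
Joint ranges: [-178.69, 178.69], [-17.37, 117.87], [-77.05, 75.6], [15.02, 138.74], [-78.02, 258.01], [0.78, 113.62], [-162.83, 162.83]. Speed limits (degrees/s): [159.86, 159.86, 180, 180, 180, 180, 180].

## Interface

Orientations are given as a 3x3 rotation matrix whose columns are the frame's x, y, z axes.
In Python, from rig import monitor, camera, camera_params, bot, regions_of gives the robot as it stands. The module is installed in compiled form; this text tells all that it offers.
- The arm moves only by the shell command python3 -m inch 'ROWS' [FORCE]. ROWS is a JSON object of lists of equal length, an entry for each row: "linear": the shift along the tool's x, y, z in cm, a list of three; "roll": the turn about the tool's z in degrees; "jaw": the finger opening in cm, from 0 to 9.3. A call has 1 to 20 rows; each row is the pose to reach, as a shift and turn from the pose commanded when the call began, along the tool's axes at that moment; what a row does not reach only later rows make up. A row lasts 1/12 s, in which the tool goes at most 41.7 mm and 7.16 degrees, less where a joint would pass 70% of its speed; a pose out of reach is approached as far as the arm can. A call with a gripper value outside its range is refused whole. The fingers move at their own pace and stop on an object; FORCE is the grip in N (left out, the last holds). Time passes only in rows, so rows that repeat a pose let the fingers close. It gives the time, the measured TCP pose, the force, the opening and the grip force at its end, in the units of the state.
- monitor.state(): the state, without advancing time (a new reading comes with each control period).
- camera(name): name is "scene" or "top" or "wrist"; returns the picture (384x512x3 uint8, red, green, blue); there is no depth.
- camera_params(name): a dict with "intrinsics" (3x3 intrinsics, pixels), "xyz" and "orientation" of the camera in the world; the wrist camera has in their place "hand_eye" (4x4, takes a point from camera to tool coordinates, whose origin is the TCP and whose axes are the flange's). Camera axes: x right, y down, z forward; pixel columns grow to the right and rows downward; lengths in m; the calibration is good to about 2 mm. A picture is of the moment at which its call begins: read the wrist's pose just before it. camera_params takes no time and is no camera call.
- bot.finish_job(): hands the job in; it is judged then, once.
Trained networks look in the newest picture that a camera, given by its name, has taken for a name from the list of things; names that differ only in an ending like _2 or _b are one class to them, and where a whole thing is asked for, a point or a joint stands for the part that bears it (a point fixed in the world has none). Each returns a list of dicts, best first, with "conf" (0 to 1); they miss things now and then, are a little off and sometimes report something else, mostly with a low value. They report only what shows in the picture. A call takes as long as a camera call. They do not tell look-alikes from the thing itself.
- regions_of(camera, name): "mask" (384x512 bool, what is visible of it) and "box" ([left, top, right, bottom] in pixels, round what is visible of it).
The state is a dict: "t": time; "joint_pos": joint angles; "joint_velocities": joint speeds; "tau": joint torques, N m; "ee_pos": TCP position; "eef_rot": TCP orientation; "contact_force": force on the tool from outside, world axes, zero at the start; "ft_torque": the same for the moment, N m; "gripper_width": opening from 0.0 (shut) to 1.0 (fully open); "grip_force": force on a finger pad.
Only numpy, scipy, OpenCV 4.12 (cv2) and the standard library are available. Lean on these libraries where they do the work, as an engineer would, in place of code of your own. Each camera call takes 0.05 s, during which the arm holds its last target. There are 200 camera calls.

## Task

Ready the biscuit dispenser for a fresh batch: turn the portion counter's reset knob anticlockwise until its pointer is fully home at the zero stop, and roll the wheeled caddy by its push bar, nose first and without lifting it, into the outlined parking bay in front of the chute, so that it stands square inside the outline with all its swivel castors trailing straight behind. Let go of both and leave everything else where it is.

Things in the scene. Friction and masses are not known exactly. Their poses are not given: they have to be found in the camera images.
- dispenser: Fixed biscuit dispenser: white base 140 (x) x 360 (y) x 75 mm high; on its left (+y) end a hopper to z 217, with a chute over the front (tip x -108, y 65 to 135, z 108 mm); counter dial on top at its right (-y) end. Origin: centre of the underside, on the shelf; x points away from the robot, y left along the base. Front face at x = -70 mm.
- counter (a joint): Angle (rad) of the portion counter's reset knob: 0 at the hard zero stop (pointer at the steel stud, along the dispenser's +x), growing clockwise seen from above to 3.0. Turn it anticlockwise seen from above to bring it back to 0. It stays where it is left (friction about 0.05 N m).
- counter_grip (a point): Point on the knob's vertical axis at the height to grip, 106 mm above the shelf. Turns with the knob: its x axis runs along the bar grip towards the pointer end (white line). Bar: black, 62 mm long, 14 mm thick, z 90 to 120 mm above the shelf; below it a thin stem (13 mm across) down to a flat round dial 112 mm across (face at z 79).
- caddy: Small loose grey plastic tray on four swivel castors, 0.6 to 1 kg in all, rolls easily. Tray 160 (x) x 110 (y) mm, z 36 to 91 mm, empty. Origin: centre of the footprint at shelf height (wheels' lowest points); x points to its nose, away from the push bar; z up.
- caddy_handle (a point): Centre of the caddy's wooden push bar, 84 mm behind the caddy's origin at its tail and 126 mm above the shelf. The bar runs along the caddy's y, 100 mm long, 18 mm thick (along x), 28 mm high, carried on two posts at y = +-40 mm; free space below it between the posts, above the tray rim (z 91). Axes as the caddy.
- caddy_nose (a point): Middle of the caddy's front edge (80 mm ahead of its origin), at shelf height. Axes as the caddy.
- caddy_tail (a point): Middle of the tray's rear edge (80 mm behind its origin), at shelf height.
- bay_nose (a point): Where the caddy's nose belongs in the parking bay, on the shelf. The bay is a flat dark steel outline 190 mm long (along the dispenser's y) x 150 mm wide in front of the chute, open at its right (-y) end; centre at x = -150, y = +100 mm in the dispenser's frame. Axes as the dispenser.
- bay_tail (a point): Where the tray's rear edge belongs in the bay: 160 mm from bay_nose towards the dispenser's -y (the side from which the caddy rolls in).
- castor_fl_axle (a point): Wheel centre of the front left castor (wheel 26 mm across). It swings freely all round on a circle of 14 mm radius about a vertical pivot at caddy x = 62, y = 36 mm; trailing straight it lies 14 mm behind the pivot (towards the push bar), as it does after some 60 mm of rolling nose first.
- castor_fr_axle (a point): Wheel centre of the front right castor (wheel 26 mm across). It swings freely all round on a circle of 14 mm radius about a vertical pivot at caddy x = 62, y = -36 mm; trailing straight it lies 14 mm behind the pivot (towards the push bar), as it does after some 60 mm of rolling nose first.
- castor_rl_axle (a point): Wheel centre of the rear left castor (wheel 26 mm across). It swings freely all round on a circle of 14 mm radius about a vertical pivot at caddy x = -50, y = 36 mm; trailing straight it lies 14 mm behind the pivot (towards the push bar), as it does after some 60 mm of rolling nose first.
- castor_rr_axle (a point): Wheel centre of the rear right castor (wheel 26 mm across). It swings freely all round on a circle of 14 mm radius about a vertical pivot at caddy x = -50, y = -36 mm; trailing straight it lies 14 mm behind the pivot (towards the push bar), as it does after some 60 mm of rolling nose first.
- jar: Glass cookie jar with twist cap, 100 mm across, 150 mm high. Bystander, loose. Origin at the centre of its underside.
- scraper: Silicone scraper, 200 mm long, lying flat, handle to its -x. Bystander, loose. Origin under its middle.
- coaster: Round ceramic coaster, 100 mm across, 9 mm high. Bystander, loose. Origin at the centre of its underside.
- dustpan: Aluminium dustpan, pan 160 x 190 mm, 48 mm high, with a handle 100 mm long along its +x. Bystander, loose. Origin at the centre of its underside.
- mug: White mug, 80 mm across, 90 mm high, handle at its +y. Bystander, loose. Origin at the centre of its underside.
Not all that is in view belongs to the job. What is shaped like the caddy but pink is not meant.

How it is judged (in metres and radians):
At the end, for the whole second after the job is handed in: The knob reads under 0.06 rad from its zero stop; the caddy stands on its wheels, at rest, its front and rear edge middles each within 22 mm of their places in the bay, and each castor trails within about 35 degrees of straight behind (value of joint counter below 0.06 rad and horizontal distance between caddy_nose and bay_nose below 0.022 m and horizontal distance between caddy_tail and bay_tail below 0.022 m and angle between caddy's own z axis and vertical below 0.1 rad and height (world z) of caddy below 0.01 m and linear speed of caddy below 0.01 m/s and x of each of castor_fl_axle, castor_fr_axle in the frame of caddy below 0.05052 m and x of each of castor_rl_axle, castor_rr_axle in the frame of caddy below -0.06148 m); the robot touches nothing.
It fails at once if the caddy is lifted or tipped instead of rolled (height (world z) of caddy above 0.02 m or angle between caddy's own z axis and vertical above 0.3 rad).
It fails at once if a bystander is shifted by more than 40 mm (distance of any of jar, scraper, coaster, dustpan, mug from where it was at the start of the episode above 0.04 m).
It also fails if it takes over 72 s, if anything falls off the work surface, if the arm or the gripper's body presses on something with over 40 N, if the wrist force passes 120 N, or if a joint passes its speed limit or range.

## Working session

There is one attempt and no reset: what is moved stays moved. The work goes in short steps, Python scripts to look and compute and a shell command to move; the robot and the scene stay as the last step left them, time stands still between calls to the robot, and variables do not carry over. Pictures are saved under pics/ and viewed, at most 10 in all, crops included, and the job is handed in when it is done.

```bash
mkdir -p pics
cat > h.py <<'E'
import numpy as np, cv2
from rig import monitor, camera, camera_params, bot, regions_of
def save(n,f):
    im=camera(n); cv2.imwrite('pics/'+f,im[:,:,::-1]); return im
def cam(n):
    p=camera_params(n); K=np.array(p["intrinsics"])
    if n=="wrist":
        s=monitor.state(); T=np.eye(4); T[:3,:3]=np.array(s["eef_rot"]); T[:3,3]=s["ee_pos"]
        T=T@np.array(p["hand_eye"]); return K,T[:3,:3],T[:3,3]
    return K,np.array(p["orientation"]),np.array(p["xyz"])
def up(n,uv,z,c=None):
    K,R,t=c or cam(n); uv=np.atleast_2d(np.array(uv,float))
    d=(R@np.linalg.inv(K)@np.c_[uv,np.ones(len(uv))].T).T
    return t+d*((z-t[2])/d[:,2])[:,None]
def proj(n,P,c=None):
    K,R,t=c or cam(n); q=(np.atleast_2d(P)-t)@R@K.T; return q[:,:2]/q[:,2:]
E
python3 - <<'E'
from h import *
np.set_printoptions(precision=3,suppress=True)
a=save('top','top0.png'); 
for n in ['caddy','caddy_handle','counter','dispenser','jar','scraper','coaster','dustpan','mug']:
    for r in regions_of('top',n): 
        m=r['mask']; c=np.argwhere(m).mean(0)[::-1]; print(n,round(r['conf'],2),np.round(r['box']),c, up('top',c,0)[0][:2])
b=save('scene','scene0.png')
s=monitor.state(); print(s); print(cam('top'))
cv2.imwrite('pics/both0.png',np.vstack([cv2.resize(x[:,:,::-1],(400,300)) for x in (b,)]))
E
```

```text
caddy 0.87 [380. 233. 459. 304.] [416.728 263.482] [ 0.249 -0.462]
caddy 0.7 [326. 160. 396. 219.] [357.388 191.611] [ 0.467 -0.283]
caddy_handle 0.78 [319. 165. 396. 221.] [357.464 192.092] [ 0.466 -0.284]
caddy_handle 0.78 [381. 233. 455. 303.] [416.316 263.598] [ 0.249 -0.461]
counter 0.78 [277. 111. 297. 124.] [285.245 116.424] [ 0.701 -0.06 ]
dispenser 0.7 [191.  79. 311. 178.] [247.236 116.847] [0.699 0.058]
dispenser 0.58 [ 98.  94. 144. 139.] [121.005 114.992] [0.703 0.454]
scraper 0.87 [207. 215. 273. 240.] [233.752 226.06 ] [0.359 0.097]
scraper 0.53 [188.  81. 314. 195.] [245.774 118.523] [0.693 0.063]
scraper 0.34 [324. 162. 397. 218.] [357.028 191.642] [ 0.467 -0.282]
coaster 0.91 [160. 210. 192. 242.] [175.884 226.649] [0.356 0.275]
coaster 0.25 [317. 164. 397. 222.] [357.11  191.844] [ 0.467 -0.282]
dustpan 0.97 [358.  44. 426. 139.] [391.516 103.441] [ 0.743 -0.39 ]
dustpan 0.64 [160. 209. 192. 242.] [175.789 226.765] [0.355 0.276]
mug 0.59 [ 96. 171. 134. 199.] [116.027 185.526] [0.481 0.464]
{'t': 0.55, 'joint_pos': array([-65.916,  35.234,  -0.721,  81.555,   0.466,  63.222,  -2.314]), 'joint_velocities': array([ 0.001, -0.004, -0.008,  0.048,  0.01 ,  0.065, -0.084]), 'tau': array([  0.   , -45.847,   0.209, -16.591,  -0.061,   0.014,   0.   ]), 'ee_pos': array([0.281, 0.586, 0.219]), 'eef_rot': array([[-0.902,  0.432, -0.   ],
       [ 0.432,  0.902, -0.   ],
       [-0.   , -0.   , -1.   ]]), 'contact_force': array([ 1.164, -0.886,  0.792]), 'ft_torque': array([-0.024, -0.048,  0.016]), 'grip_force': 0.0, 'gripper_width': 0.9995237207921204}
(array([[429.225,   0.   , 257.048],
       [  0.   , 429.225, 190.215],
       [  0.   ,   0.   ,   1.   ]]), array([[ 0.007, -0.999,  0.053],
       [-1.   , -0.006,  0.016],
       [-0.016, -0.053, -0.998]]), array([0.399, 0.004, 1.325]))
```

View pics/top0.png

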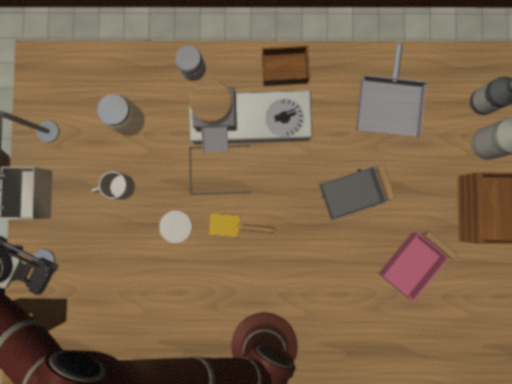

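View pics/scene0.png

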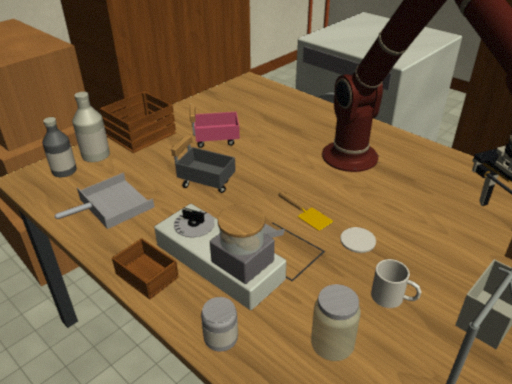

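Top view: the two caddy-shaped things are the grey one at (357,192) and the pink one at (415,264). Grey fits the description, and its bar is at the upper right (386,183) with its nose at (323,203). The dial is at (286,117). The bay outline runs from (190,147) to (250,193), open to the right. I'll confirm in one enlarged crop.

Run:
```python
from h import *
np.set_printoptions(precision=4,suppress=True)
im=cv2.imread('pics/top0.png'); c=im[80:225,185:405]
cv2.imwrite('pics/c0.png',cv2.resize(c,None,fx=3.6,fy=3.6,interpolation=cv2.INTER_CUBIC))
# bay lines: dark pixels
```

```text
(no output)
```

View pics/c0.png

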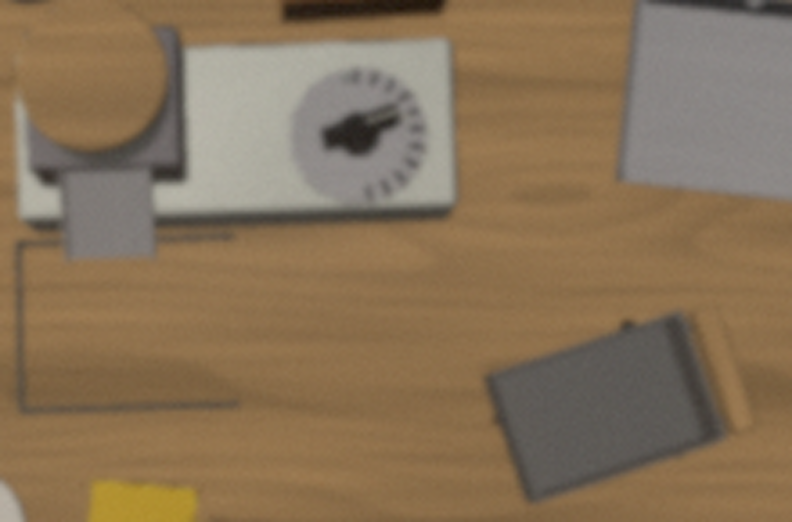

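The crop confirms the grey caddy. Its rim corners in the crop are (490,375), (530,500), (725,437) and (685,315), with the wooden bar on the right at (722,370). The knob's white pointer end is at (400,110) and the bay's left corners are at (20,242) and (22,409).

Run:
```python
from h import *
np.set_printoptions(precision=4,suppress=True)
f=lambda L,z: up('top',np.array(L)/3.6+[185-.36,80-.36],z,C)
C=cam('top')
bay=f([[20,242],[22,409],[238,404],[233,237]],0.001); print('bay',bay)
print('base top front edge',f([[20,222],[452,207]],.075),'top corners',f([[450,40],[455,205],[185,47]],.075))
print('dial',f([[360,135]],.079)); print('bar',f([[322,138],[398,110],[355,133]],.12))
cd=f([[490,375],[530,500],[725,437],[685,315]],.091); print('caddy',cd,cd.mean(0))
print('barh',f([[692,312],[748,428],[715,312],[735,430]],.14))
```

```text
bay [[0.6035 0.2348 0.001 ]
 [0.4589 0.2309 0.001 ]
 [0.4645 0.0451 0.001 ]
 [0.6087 0.0506 0.001 ]]
base top front edge [[ 0.6085  0.2222  0.075 ]
 [ 0.6224 -0.1301  0.075 ]] top corners [[ 0.7602 -0.1283  0.075 ]
 [ 0.6241 -0.1325  0.075 ]
 [ 0.7538  0.0887  0.075 ]]
dial [[ 0.6805 -0.0548  0.079 ]]
bar [[ 0.6687 -0.023   0.12  ]
 [ 0.6912 -0.0827  0.12  ]
 [ 0.6728 -0.049   0.12  ]]
caddy [[ 0.4845 -0.1587  0.091 ]
 [ 0.3852 -0.1904  0.091 ]
 [ 0.4363 -0.345   0.091 ]
 [ 0.5335 -0.3141  0.091 ]] [ 0.4599 -0.2521  0.091 ]
barh [[ 0.5305 -0.3068  0.14  ]
 [ 0.4418 -0.3487  0.14  ]
 [ 0.5306 -0.3244  0.14  ]
 [ 0.4402 -0.3388  0.14  ]]
```

```bash
cat >> h.py <<'E'
def plan(x,y,z,yang=None):
    s=monitor.state(); R=np.array(s["eef_rot"]); d=R.T@(np.array([x,y,z])-s["ee_pos"])*100
    a=np.degrees(np.arctan2(R[1,1],R[0,1])); print('lin cm',d.round(2),'yang',a.round(2),'roll',None if yang is None else round((a-yang+180)%360-180,2),'j7',s['joint_pos'][6].round(1),'t',round(s['t'],2))
E
python3 -m inch '{"linear":[[-63.6,-40.5,-7],[-63.6,-40.5,-7],[-63.6,-40.5,-7],[-63.6,-40.5,-7],[-63.6,-40.5,-7],[-63.6,-40.5,-7],[-63.6,-40.5,-7],[-63.6,-40.5,-7],[-63.6,-40.5,-7],[-63.6,-40.5,-7],[-63.6,-40.5,-7],[-63.6,-40.5,-7],[-63.6,-40.5,-7],[-63.6,-40.5,-7],[-63.6,-40.5,-7],[-63.6,-40.5,-7],[-63.6,-40.5,-7],[-63.6,-40.5,-7],[-63.6,-40.5,-7],[-63.6,-40.5,-7]],"roll":[44,44,44,44,44,44,44,44,44,44,44,44,44,44,44,44,44,44,44,44],"jaw":[9.3,9.3,9.3,9.3,9.3,9.3,9.3,9.3,9.3,9.3,9.3,9.3,9.3,9.3,9.3,9.3,9.3,9.3,9.3,9.3]}'
python3 - <<'E'
from h import *
np.set_printoptions(precision=4,suppress=True)
plan(.68,-.054,.087,20.7)
C=cam('wrist'); im=save('wrist','w1.png')
print(C)
print(proj('wrist',[[.6805,-.0548,.079],[.534,.1404,0],[.46,-.252,.091]],C))
E
```

```text
t: 2.22
ee_pos: [0.68, -0.059, 0.2881]
eef_rot: [[-0.342, 0.94, -0.0], [0.94, 0.342, -0.003], [-0.003, -0.001, -1.0]]
contact_force: [-0.7, 0.1, 0.0]
gripper_width: 1.003
grip_force: 0.0
lin cm [ 0.53  0.2  20.11] yang 20.0 roll -0.7 j7 30.2 t 2.22
(array([[340.9778,   0.    , 254.2967],
       [  0.    , 340.9778, 196.3116],
       [  0.    ,   0.    ,   1.    ]]), array([[ 0.9399,  0.3273,  0.0975],
       [ 0.3415, -0.8992, -0.2736],
       [-0.0018,  0.2904, -0.9569]]), array([0.6528, 0.0153, 0.4537]))
[[256.7782 163.4142]
 [194.4864 -52.282 ]
 [ 23.3682 257.4188]]
```

View pics/w1.png

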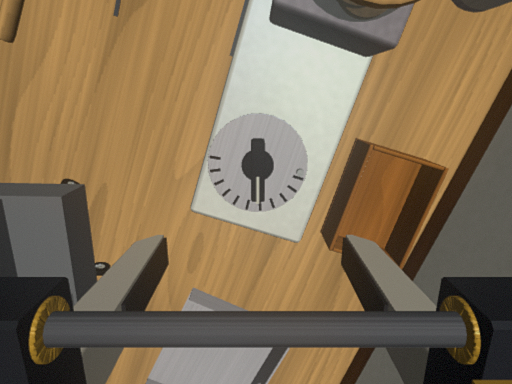

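The wrist view shows the dial at (257,163), right where projected, with the knob bar from (258,138) to the white pointer end at (258,204). The zero stud is near (299,172).

Run:
```python
from h import *
np.set_printoptions(precision=4,suppress=True)
C=cam('wrist')
c=up('wrist',[[257,162.6],[299,172]],.079,C); b=up('wrist',[[258,138],[258,204]],.12,C)
an=lambda d: np.degrees(np.arctan2(d[1],d[0]))
e=up('wrist',[[192,210],[298,241]],.075,C); print(c,b,b.mean(0)); print('bar',an(b[1]-b[0]),'stud',an(c[1]-c[0]),'end edge',an(e[1]-e[0]), e)
plan(c[0,0],c[0,1],.087,an(b[1]-b[0])+90)
```

```text
[[ 0.6797 -0.0493  0.079 ]
 [ 0.7277 -0.043   0.079 ]] [[ 0.6691 -0.0188  0.12  ]
 [ 0.6927 -0.082   0.12  ]] [ 0.6809 -0.0504  0.12  ]
bar -69.59940136557948 stud 7.457921476679449 end edge 2.812813839414933 [[ 0.628  -0.1293  0.075 ]
 [ 0.7598 -0.1228  0.075 ]]
lin cm [ 0.53  0.24 20.1 ] yang 20.25 roll -0.15 j7 30.2 t 2.27
```

```bash
python3 -m inch '{"linear":[[0,0,3],[0,0,6],[0,0,9],[0,0,12],[0,0,14],[0,0,16],[0,0,17],[0,0,18],[0,0,19],[0,0,20],[0,0,20],[0,0,20],[0,0,20],[0,0,20],[0,0,20],[0,0,20],[0,0,20]],"roll":[0,0,0,0,0,0,0,0,0,0,0,0,0,0,0,0,0],"jaw":[4,4,4,4,4,4,4,4,4,4,4,1,1,1,1,1,1]}' 20
python3 - <<'E'
from h import *
plan(.6803,-.0545,.087,20.4); print(monitor.state()['gripper_width']*93, monitor.state()['ft_torque'])
E
```

```text
t: 3.68
ee_pos: [0.6811, -0.0536, 0.0895]
eef_rot: [[-0.349, 0.937, 0.004], [0.937, 0.349, 0.0], [-0.001, 0.004, -1.0]]
contact_force: [4.6, 0.1, -0.8]
gripper_width: 0.151
grip_force: 20.0
lin cm [-0.05 -0.11  0.25] yang 20.41 roll 0.01 j7 32.7 t 3.68
14.076692267621544 [ 0.02695494 -0.559717   -0.02916849]
```

```bash
python3 -m inch '{"linear":[[0,-0.1,0],[0,-0.1,0],[0,-0.1,0],[0,-0.1,0],[0,-0.1,0],[0,-0.1,0],[0,-0.1,0],[0,-0.1,0],[0,-0.1,0],[0,-0.1,0],[0,-0.1,0],[0,-0.1,0],[0,-0.1,0],[0,-0.1,0],[0,-0.1,0],[0,-0.1,0],[0,-0.1,0],[0,-0.1,0],[0,-0.1,0]],"roll":[-3,-7,-11,-15,-19,-23,-27,-31,-35,-39,-43,-47,-51,-55,-59,-63,-66,-68,-68],"jaw":[1,1,1,1,1,1,1,1,1,1,1,1,1,1,1,1,1,1,1]}'
python3 - <<'E'
from h import *
s=monitor.state();plan(.6803,-.0545,.087,92); print(s['gripper_width']*93, s['ft_torque'],s['contact_force'])
E
python3 -m inch '{"linear":[[0,0,0],[0,0,0],[0,0,0],[0,0,0],[0,0,0],[0,0,0]],"roll":[-1,-2,-3,-4,-4,-4],"jaw":[1,1,1,1,1,1]}'
python3 - <<'E'
from h import *
s=monitor.state();plan(.6803,-.0545,.087,92); print(s['gripper_width']*93, s['ft_torque'],s['contact_force'])
E
```

```text
t: 5.27
ee_pos: [0.6809, -0.0539, 0.0895]
eef_rot: [[-1.0, 0.027, 0.006], [0.027, 1.0, 0.001], [-0.006, 0.001, -1.0]]
contact_force: [4.3, 1.3, -1.9]
gripper_width: 0.146
grip_force: 20.0
lin cm [ 0.06 -0.07  0.25] yang 88.45 roll -3.55 j7 87.0 t 5.27
13.617204354539462 [ 0.21252482 -1.00609522  0.07307554] [ 4.34703024  1.30965986 -1.90786926]
t: 5.77
ee_pos: [0.6809, -0.0539, 0.0895]
eef_rot: [[-0.999, -0.041, 0.006], [-0.041, 0.999, 0.0], [-0.006, 0.0, -1.0]]
contact_force: [5.9, -0.3, -0.4]
gripper_width: 0.149
grip_force: 20.0
lin cm [ 0.07 -0.06  0.25] yang 92.35 roll 0.35 j7 90.1 t 5.77
13.82309666044379 [ 0.18712951 -1.00083994 -0.10572795] [ 5.86331345 -0.27252719 -0.44212588]
```

```bash
python3 -m inch '{"linear":[[0,0,0],[0,0,0],[0,0,0],[0,0,0],[0,0,0]],"roll":[-1,-2,-3,-3,-3],"jaw":[1,1,1,1,1]}'
python3 - <<'E'
from h import *
s=monitor.state();plan(.6803,-.0545,.087,92); print(s['gripper_width']*93, s['ft_torque'],s['contact_force'])
E
python3 -m inch '{"linear":[[0,0,0],[0,0,0],[0,0,0],[0,0,0],[0,0,0]],"roll":[-1,-2,-3,-3,-3],"jaw":[1,1,1,1,1]}'
python3 - <<'E'
from h import *
s=monitor.state();plan(.6803,-.0545,.087,92); print(s['gripper_width']*93, s['ft_torque'],s['contact_force'])
E
```

```text
t: 6.18
ee_pos: [0.6808, -0.0539, 0.0895]
eef_rot: [[-0.996, -0.091, 0.005], [-0.091, 0.996, 0.001], [-0.005, 0.0, -1.0]]
contact_force: [4.7, 1.0, 0.5]
gripper_width: 0.152
grip_force: 20.6
lin cm [ 0.05 -0.05  0.25] yang 95.24 roll 3.24 j7 92.5 t 6.18
14.151486231378419 [ 0.27519971 -1.05384525 -0.4242701 ] [4.68915596 0.96282543 0.5394221 ]
t: 6.6
ee_pos: [0.6804, -0.0539, 0.0895]
eef_rot: [[-0.99, -0.144, 0.004], [-0.144, 0.99, 0.001], [-0.005, 0.0, -1.0]]
contact_force: [5.0, 1.0, 0.1]
gripper_width: 0.157
grip_force: 21.1
lin cm [ 0.01 -0.05  0.25] yang 98.31 roll 6.31 j7 94.9 t 6.6
14.630880528487367 [ 0.26892087 -1.02312082 -0.46021234] [4.9584853  0.98849025 0.06016346]
```

The torque has risen to 0.46 N m, so the knob is at the stop. Releasing and lifting.

```bash
python3 -m inch '{"linear":[[0,0,0],[0,0,0],[0,0,0],[0,0,-2],[0,0,-5],[0,0,-9],[0,0,-13],[0,0,-17],[0,0,-20],[0,0,-20],[0,0,-20],[0,0,-20],[0,0,-20]],"roll":[0,0,0,0,0,0,0,0,0,0,0,0,0],"jaw":[4.5,4.5,4.5,4.5,4.5,4.5,4.5,4.5,4.5,4.5,4.5,4.5,4.5]}'
python3 - <<'E'
from h import *
plan(.4857,-.332,.20,-72.2)
C=cam('wrist'); np.savez('w2.npz',K=C[0],R=C[1],t=C[2]); im=save('wrist','w2.png')
cv2.imwrite('pics/t2.png',cv2.resize(im[:,:,::-1],(640,480)))
E
```

```text
t: 7.68
ee_pos: [0.677, -0.0544, 0.2861]
eef_rot: [[-0.989, -0.146, -0.006], [-0.146, 0.989, -0.0], [0.006, 0.001, -1.0]]
contact_force: [0.3, -0.9, 0.0]
gripper_width: 0.482
grip_force: 0.0
lin cm [ 22.93 -24.67   8.72] yang 98.4 roll 170.6 j7 96.9 t 7.68
```

View pics/w2.png

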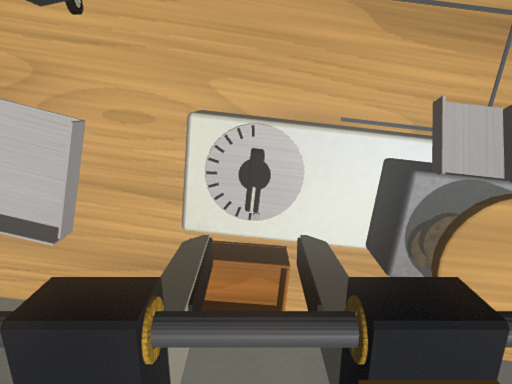

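The pointer runs from (259,150) to (252,212), perpendicular to the base edge, so the knob is home. Next is the caddy.

```bash
python3 -m inch '{"linear":[[11,-12,0],[22,-24,0],[22.5,-24,0],[22.5,-24,0],[22.5,-24,0],[22.5,-24,0],[22.5,-24,0],[22.5,-24,0],[22.5,-24,0],[22.5,-24,0],[22.5,-24,0],[22.5,-24,0],[22.5,-24,0],[22.5,-24,0],[22.5,-24,0],[22.5,-24,0],[22.5,-24,0],[22.5,-24,0],[22.5,-24,0],[22.5,-24,0]],"roll":[130,130,130,130,130,130,130,130,130,130,130,130,130,130,130,130,130,130,130,130],"jaw":[8,8,8,8,8,8,8,8,8,8,8,8,8,8,8,8,8,8,8,8]}'
python3 - <<'E'
from h import *
plan(.4857,-.332,.24,-72.2)
E
```

```text
t: 9.4
ee_pos: [0.4906, -0.324, 0.2874]
eef_rot: [[0.522, 0.853, -0.003], [0.853, -0.522, 0.001], [-0.001, -0.003, -1.0]]
contact_force: [-0.4, 0.2, 0.3]
gripper_width: 0.859
grip_force: 0.0
lin cm [-0.94  0.01  4.74] yang -31.47 roll 40.73 j7 11.2 t 9.4
```

```bash
python3 -m inch '{"linear":[[-0.9,0,0],[-0.9,0,0],[-0.9,0,0],[-0.9,0,0],[-0.9,0,0],[-0.9,0,0],[-0.9,0,0],[-0.9,0,0]],"roll":[41,41,41,41,41,41,41,41],"jaw":[8,8,8,8,8,8,8,8]}'
python3 - <<'E'
from h import *
np.set_printoptions(precision=4,suppress=True)
plan(.4857,-.332,.107,-72.2)
C=cam('wrist'); im=save('wrist','w3.png'); np.savez('w3.npz',K=C[0],R=C[1],t=C[2])
print(proj('wrist',[[.4857,-.332,.14]],C))
E
```

```text
t: 10.07
ee_pos: [0.4861, -0.332, 0.2881]
eef_rot: [[0.953, 0.303, -0.001], [0.303, -0.953, 0.001], [-0.001, -0.001, -1.0]]
contact_force: [-0.7, -0.3, 0.6]
gripper_width: 0.863
grip_force: 0.0
lin cm [-0.02  0.01 18.11] yang -72.36 roll -0.16 j7 -23.5 t 10.07
[[252.6749 182.0003]]
```

View pics/w3.png

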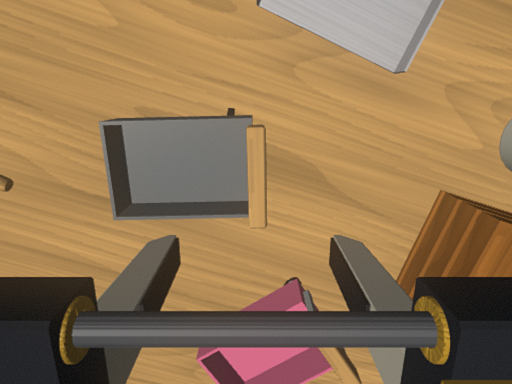

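The grey caddy's bar top spans (249,125) to (266,228), centred at (257.5,176.5). The pink one lies well clear at (265,340).

Run:
```python
from h import *
np.set_printoptions(precision=4,suppress=True)
d=np.load('w3.npz'); C=(d['K'],d['R'],d['t'])
p=up('wrist',[[249,125.5],[265,125.5],[266,228],[250,228]],.14,C); m=p.mean(0); print(p,m)
a=(p[0]+p[1]-p[2]-p[3]); h=np.degrees(np.arctan2(a[1],a[0])); print('bar dir',h)
plan(m[0],m[1],.107,h-90)
```

```text
[[ 0.535  -0.313   0.14  ]
 [ 0.5393 -0.3268  0.14  ]
 [ 0.445  -0.3587  0.14  ]
 [ 0.4402 -0.3436  0.14  ]] [ 0.4899 -0.3355  0.14  ]
bar dir 18.309579856316883
lin cm [ 0.26  0.46 18.13] yang -72.39 roll -0.69 j7 -23.5 t 10.12
```

```bash
python3 -m inch '{"linear":[[-0.7,0.45,3],[-0.7,0.45,6],[-0.7,0.45,9],[-0.7,0.45,12],[-0.7,0.45,14],[-0.7,0.45,16],[-0.7,0.45,17],[-0.7,0.45,17.6],[-0.7,0.45,18],[-0.7,0.45,18],[-0.7,0.45,18],[-0.7,0.45,18],[-0.7,0.45,18],[-0.7,0.45,18],[-0.7,0.45,18],[-0.7,0.45,18],[-0.7,0.45,18],[-0.7,0.45,18]],"roll":[-0.7,-0.7,-0.7,-0.7,-0.7,-0.7,-0.7,-0.7,-0.7,-0.7,-0.7,-0.7,-0.7,-0.7,-0.7,-0.7,-0.7,-0.7],"jaw":[6,6,6,6,6,6,6,6,6,6,1.4,1.4,1.4,1.4,1.4,1.4,1.4,1.4]}' 15
python3 - <<'E'
from h import *
s=monitor.state();plan(.533+.003-.01,.058,s['ee_pos'][2],-88); print(s['gripper_width']*93, s['ft_torque'],s['contact_force'])
E
```

```text
t: 11.62
ee_pos: [0.4809, -0.3385, 0.1088]
eef_rot: [[0.95, 0.311, -0.0], [0.311, -0.95, 0.0], [-0.0, -0.0, -1.0]]
contact_force: [-1.0, -1.1, 1.2]
gripper_width: 0.196
grip_force: 14.9
lin cm [ 16.61 -36.29  -0.  ] yang -71.89 roll 16.11 j7 -15.3 t 11.62
18.192935381121625 [0.03756146 0.18717026 0.01447495] [-1.01197271 -1.08766955  1.20640594]
```

```bash
python3 -m inch '{"linear":[[0.3,-0.5,0],[0.8,-1.4,0],[1.5,-2.6,0],[2.2,-3.8,0],[2.9,-5,0],[3.6,-6.2,0],[4.3,-7.4,0],[5,-8.6,0],[5.7,-9.8,0],[6.4,-11,0],[7.1,-12.2,0],[7.8,-13.4,0],[8.5,-14.6,0],[9.2,-15.8,0],[9.9,-17,0],[10.6,-18.2,0],[11.2,-19.4,0],[11.8,-20.3,0],[12.1,-20.9,0],[12.2,-21.1,0]],"roll":[0.3,0.9,1.8,2.7,3.6,4.5,5.4,6.3,7.2,8.1,9,9.9,10.8,11.7,12.6,13.5,14.4,15.2,15.8,16.1],"jaw":[1.4,1.4,1.4,1.4,1.4,1.4,1.4,1.4,1.4,1.4,1.4,1.4,1.4,1.4,1.4,1.4,1.4,1.4,1.4,1.4]}'
python3 - <<'E'
from h import *
s=monitor.state();plan(.526,.058,s['ee_pos'][2],-88); print(s['gripper_width']*93, s['ft_torque'],s['contact_force'])
im=save('top','top3.png')
c=im[80:225,185:405]; cv2.imwrite('pics/c3.png',cv2.resize(c[:,:,::-1],None,fx=3.6,fy=3.6,interpolation=cv2.INTER_CUBIC))
E
```

```text
t: 13.28
ee_pos: [0.5318, -0.0977, 0.1087]
eef_rot: [[0.999, 0.037, 0.0], [0.037, -0.999, 0.001], [0.0, -0.001, -1.0]]
contact_force: [0.2, -0.4, 1.6]
gripper_width: 0.192
grip_force: 14.9
lin cm [  0.   -15.58   0.02] yang -87.86 roll 0.14 j7 -49.3 t 13.28
17.862263921061274 [-0.12904477  0.24676139  0.04726671] [ 0.15221295 -0.37590043  1.57359877]
```

View pics/c3.png

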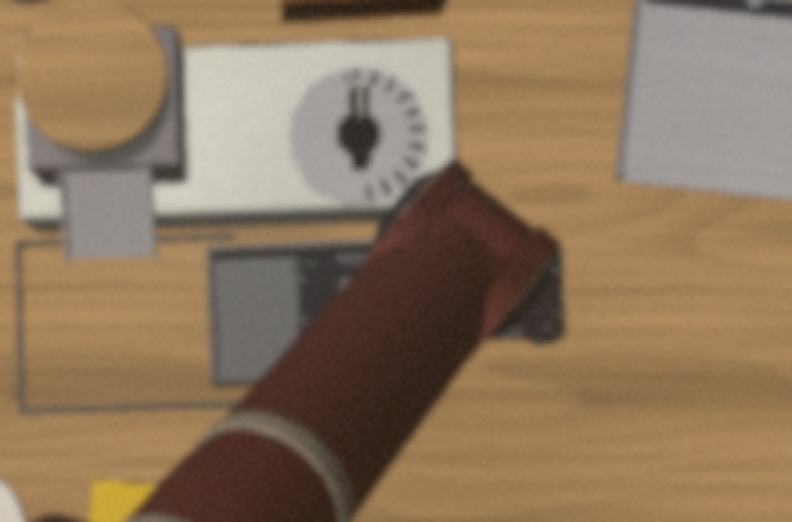

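The knob reads home. The caddy's nose corners in the crop are at (210,252) and (214,384), square with the bay. I'll compare them with where the nose belongs.

Run:
```python
from h import *
np.set_printoptions(precision=4,suppress=True)
f=lambda L,z: up('top',np.array(L)/3.6+[185-.36,80-.36],z)
p=f([[210,252],[214,384]],.091); print(p,p.mean(0), 'rim dir',np.degrees(np.arctan2(*(p[0]-p[1])[[1,0]])))
s=monitor.state(); print('expected from TCP', s['ee_pos'][:2]+np.array([.01,0])+.164*np.array([-.035,1]))
```

```text
[[0.5822 0.0659 0.091 ]
 [0.4759 0.0617 0.091 ]] [0.5291 0.0638 0.091 ] rim dir 2.2450322151186852
expected from TCP [0.5359 0.066 ]
```

```bash
python3 -m inch '{"linear":[[0.1,-0.4,0],[0.2,-1.2,0],[0.3,-2.2,0],[0.4,-3.2,0],[0.5,-4.2,0],[0.5,-5.2,0],[0.5,-6.2,0],[0.5,-7.2,0],[0.5,-8.2,0],[0.5,-9.2,0],[0.5,-10.2,0],[0.5,-11.2,0],[0.5,-12.2,0],[0.5,-13.2,0],[0.5,-14,0],[0.5,-14.7,0],[0.5,-15.2,0],[0.5,-15.5,0],[0.5,-15.5,0],[0.5,-15.5,0]],"roll":[0,0,0,0,0,0,0,0,0,0,0,0,0,0,0,0,0,0,0,0],"jaw":[1.4,1.4,1.4,1.4,1.4,1.4,1.4,1.4,1.4,1.4,1.4,1.4,1.4,1.4,1.4,1.4,1.4,1.4,1.4,1.4]}'
python3 - <<'E'
from h import *
s=monitor.state();plan(.531,.060,s['ee_pos'][2],-88); print(s['gripper_width']*93, s['ft_torque'],s['contact_force'])
im=save('top','top4.png')
c=im[80:225,185:405]; cv2.imwrite('pics/c4.png',cv2.resize(c[:,:,::-1],None,fx=3.6,fy=3.6,interpolation=cv2.INTER_CUBIC))
E
```

```text
t: 15.0
ee_pos: [0.5309, 0.0556, 0.1086]
eef_rot: [[0.999, 0.035, -0.0], [0.035, -0.999, 0.001], [-0.0, -0.001, -1.0]]
contact_force: [0.4, -0.2, 3.2]
gripper_width: 0.196
grip_force: 14.9
lin cm [ 0.03 -0.44  0.  ] yang -87.98 roll 0.02 j7 -64.4 t 15.0
18.199213311934706 [ 0.23604529 -0.04272729 -0.03238623] [ 0.42056671 -0.20400677  3.15383486]
```

View pics/c4.png

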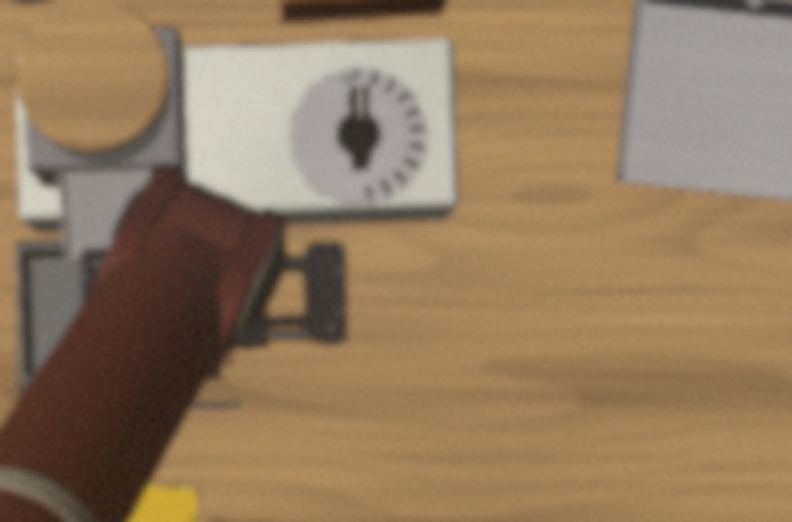

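The caddy is in the bay, with nose corners in the crop at about (20,245) and (20,388). Checking the distance left.

Run:
```python
from h import *
np.set_printoptions(precision=4,suppress=True)
f=lambda L,z: up('top',np.array(L)/3.6+[185-.36,80-.36],z)
p=f([[20,246],[20,386]],.091); print(p,p.mean(0))
```

```text
[[0.5863 0.2191 0.091 ]
 [0.4733 0.2173 0.091 ]] [0.5298 0.2182 0.091 ]
```

```bash
python3 -m inch '{"linear":[[0,-0.2,0],[0,-0.3,0],[0,-0.3,0],[0,-0.3,0],[0,-0.3,0],[0,-0.3,0],[0,-0.3,0],[0,-0.3,0],[0,-0.3,-1],[0,-0.3,-3],[0,-0.3,-6],[0,-0.3,-9],[0,-0.3,-12],[0,-0.3,-14],[0,6,-15],[0,10,-15],[0,14,-15],[0,18,-15],[0,22,-15],[0,25,-15]],"roll":[0,0,0,0,0,0,0,0,0,0,0,0,0,0,0,0,0,0,0,0],"jaw":[1.4,1.4,1.4,1.4,4.5,4.5,4.5,4.5,4.5,4.5,4.5,4.5,4.5,4.5,4.5,4.5,4.5,4.5,4.5,4.5]}'
python3 -m inch '{"linear":[[0,3,0],[0,6,0],[0,6,0],[0,6,0]],"roll":[0,0,0,0],"jaw":[4.5,4.5,4.5,4.5]}'
python3 - <<'E'
from h import *
im=save('top','top5.png'); C=cam('top')
c=im[80:225,185:405]; cv2.imwrite('pics/c5.png',cv2.resize(c[:,:,::-1],None,fx=3.6,fy=3.6,interpolation=cv2.INTER_CUBIC))
for n in ['jar','scraper','coaster','dustpan','mug','caddy']:
    for r in regions_of('top',n)[:1]:
        print(n,round(r['conf'],2),np.round(r['box']),np.argwhere(r['mask']).mean(0)[::-1])
E
```

```text
t: 16.72
ee_pos: [0.5391, -0.1931, 0.2595]
eef_rot: [[0.999, 0.035, 0.0], [0.035, -0.999, 0.0], [0.0, -0.0, -1.0]]
contact_force: [0.3, 0.2, 0.1]
gripper_width: 0.483
grip_force: 0.0
t: 17.05
ee_pos: [0.5405, -0.2537, 0.2592]
eef_rot: [[1.0, 0.03, -0.0], [0.03, -1.0, -0.001], [-0.0, 0.001, -1.0]]
contact_force: [0.2, 0.3, 0.3]
gripper_width: 0.484
grip_force: 0.0
jar 0.73 [ 97.  93. 146. 138.] [121.06720978 115.065852  ]
scraper 0.57 [210. 216. 274. 238.] [233.43764706 225.82705882]
coaster 0.82 [160. 209. 194. 241.] [175.35266821 226.67981439]
dustpan 0.73 [358.  44. 427. 132.] [386.38026608  96.27050998]
mug 0.74 [ 94. 171. 133. 199.] [115.85399768 185.95133256]
caddy 0.91 [381. 232. 459. 301.] [416.63695134 263.19564478]
```

View pics/c5.png

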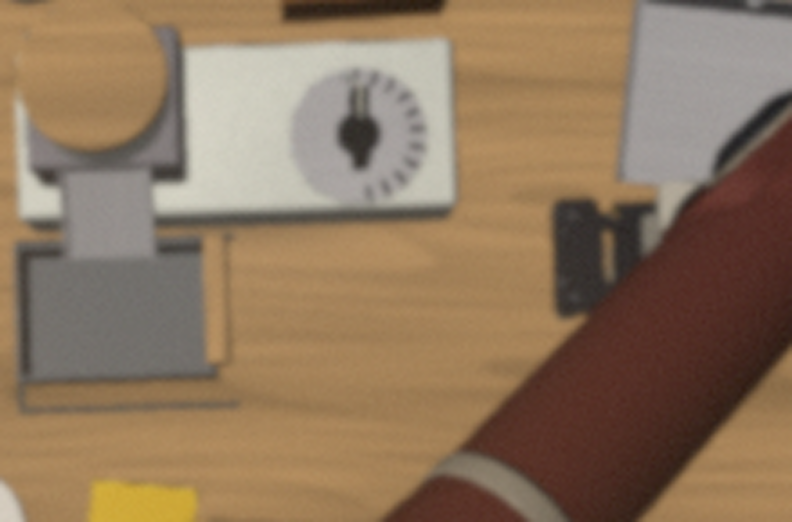

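The caddy stands square in the outline: rim corners at (17,244), (20,383) and (217,378), bar at (215,300). The pointer is home. One numeric check, then I hand in.

Run:
```python
from h import *
np.set_printoptions(precision=4,suppress=True)
f=lambda L,z: up('top',np.array(L)/3.6+[185-.36,80-.36],z)
p=f([[17,244],[20,383],[217,378]],.091); print(p, 'nose',p[:2].mean(0),'side', p[2]-p[1])
b=f([[203,236],[228,236],[228,363],[206,363]],.14); print('bar',b.mean(0))
```

```text
[[0.588  0.2216 0.091 ]
 [0.4757 0.2174 0.091 ]
 [0.4808 0.0593 0.091 ]] nose [0.5319 0.2195 0.091 ] side [ 0.005 -0.158  0.   ]
bar [0.5383 0.0583 0.14  ]
```

```bash
python3 -c "
from rig import bot; print(bot.finish_job())"
```

```text
the job is handed in; nothing more can be done
None
```

The job is handed in: the knob is turned back to its zero stop, and the caddy is released in the bay with nose and tail about 3 mm from their marks by the top camera. The castors weren't seen but should trail straight after the last 155 mm of straight rolling, and the bystanders show no shift.

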